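# Put the TV remote away in the glass-door cabinet

## Robot

A 6-joint arm with a two-finger parallel gripper is mounted at the origin on the work surface. World frame = base frame: x ahead of the robot, y to its left, z up, the work surface at z = 0. Lengths are in m, angles in rad, forces in N, time in s.
With the tool pointing down it reaches from about 0.35 to 0.725 m from the base axis. Payload 4.3 kg.
Tool frame: the origin (TCP) lies at the very end of the fingers, on their centre line; the grasp point (between the pads) lies env.grasp_offset behind it (env.grasp_offset is the distance from the TCP to the grasp point, in m); z points along the fingers, y is the line along which they close (so a half turn about z gives the same grasp; the last joint's range is limited). The gripper opens to 85 mm and grips with 20 to 120 N. Pads are 22 mm wide; open, the fingers measure 114 mm over their backs; the gripper's body (76 mm by 85 mm) begins 54 mm behind the grasp point. The pads swing forward as they close: fully open they stand 13 mm farther back than shut.
Start: joints at [1.098, 0.377, 0.081, 1.274, 0, 1.46], TCP at [0.204, 0.538, 0.205] pointing down, gripper open.
Joint ranges: [-2.72, 2.72], [-0.84, 1.66], [-1.02, 1.22], [-1.77, 2.12], [-1.37, 1.28], [-3.14, 3.14]. Speed limits (rad/s): [2.57, 2.57, 3.14, 3.14, 3.14, 3.14].

## Interface

Orientations are given as [roll, pitch, yaw] about the fixed x, y, z axes, in that order (R = Rz(yaw) Ry(pitch) Rx(roll)).
In Python, from rig import env gives the robot as it stands.
- The arm moves only by the tool servo_tool, never from a script. Its argument "rows" is a list of rows, each a list of 7 numbers: the opening, from -1 (shut) to 1 (fully open), then the shift along the world's x, y, z as a fraction of full scale, then the turn, a rotation vector about the world's x, y, z as a fraction of full scale. In form: [[grip, dx, dy, dz, ax, ay, az], ...]. A call has 1 to 20 rows; each row is the pose to reach, as a shift and turn from the pose commanded when the call began; what a row does not reach only later rows make up. Full scale, the value 1, is 15 cm for a shift and 60 degrees for a turn. A row lasts 1/12 s, in which the tool goes at most 41.7 mm and 7.16 degrees, less where a joint would pass 70% of its speed; a pose out of reach is approached as far as the arm can. A call with a number of a shift or a turn outside -1 to 1 is refused whole. A call with a gripper value outside its range is refused whole. The fingers move at their own pace and stop on an object; the grip force is fixed at half the most. Time passes only in rows, so rows that repeat a pose let the fingers close. It gives the time, the measured TCP pose, the force, the opening and the grip force at its end, in the units of the state.
- env.sense(): the state, without advancing time (a new reading comes with each control period).
- env.get_image(name): name is "scene" or "top" or "wrist"; returns a dict with "color" (480x640x3 uint8, blue, green, red), "range_z" (480x640 float32, m along the optical axis (not along the pixel's ray), 0 where there is no reading), "intrinsics" (3x3 intrinsics, pixels), "R" (3x3) and "t" (3): a world point X has camera coordinates R X + t; the wrist camera has in their place "mount" (4x4, takes a point from camera to tool coordinates, whose origin is the TCP and whose axes are the flange's). Camera axes: x right, y down, z forward; pixel columns grow to the right and rows downward; lengths in m; the calibration is good to about 2 mm. A picture is of the moment at which its call begins: read the wrist's pose just before it.
- env.close_job(): hands the job in; it is judged then, once.
The state is a dict: "time": time; "qpos": joint angles; "qd": joint speeds; "joint_torque": joint torques, N m; "tcp_pos": TCP position; "eef_rot": TCP orientation; "force": force on the tool from outside, world axes, zero at the start; "moment": the same for the moment, N m; "finger_gap": opening from 0.0 (shut) to 1.0 (fully open); "gripper_force": force on a finger pad.
Only numpy, scipy, OpenCV 4.12 (cv2) and the standard library are available. Lean on these libraries where they do the work, as an engineer would, in place of code of your own. Each camera call takes 0.05 s, during which the arm holds its last target. There are 200 camera calls.

## Task

Put the TV remote away: open the glass door of the little wooden cabinet, lay the remote from its charging dock flat, buttons up, on the cabinet floor in the empty bay beside the stack of cases, and shut the door fully with the remote inside. Leave the candle jar, the book and the cup where they stand.

Things in the scene. Friction and masses are not known exactly. Their poses are not given: they have to be found in the camera images.
- cabinet: Fixed display cabinet, 250 deep (x), 250 wide (y), 150 high, dark wood, glass top. Origin: centre of its underside; front (door) faces -x. Mm: door's outer face x = -125, carcass front x = -110; inside floor z = 18, top's underside z = 138, back wall x = 113. A fixed stack of flat cases fills the left (y 3 to 113, x -85 to 105, up to z 108); the empty bay is at the right, y -113 to 3.
- bay_mouth (a point): Middle of the bay's mouth: on the front edge of the cabinet floor (cabinet x = -110, y = -55, z = 18). Axes as the cabinet's. The bay is 116 wide, 120 high, 223 deep from here.
- door (a joint): Cabinet door angle, rad: 0 shut, grows as it opens towards the robot, stop at 1.75; stays where it is left. Door 244 wide, 143 high (cabinet z 4 to 147), 15 thick, glass in a wooden frame, upright hinge at its left (+y) end, brass handle near its right end. It may start slightly ajar.
- door_handle (a point): Grip point on the door's handle, 118 above the table: an upright brass bar 11 in diameter, from 64 below to 26 above this point, its axis 35 in front of the door's outer face and 214 from the hinge; two 8 mm pegs, 10 above and 54 below this point, join it to the door. Axes turn with the door: -x out of its outer face, y along it to the hinge, z up.
- door_hinge (a point): Point on the door's upright hinge axis (at the outer face, cabinet x = -125, y = 122), 118 above the table; axes turn with the door, as for the handle.
- remote: Dark TV remote, a slab 190 long (x) x 50 wide (y) x 24 thick (z), about 180 g, white, red and blue buttons on its top face (+z). Origin: centre of its underside. It starts lying buttons up in the dock; either end may go into the cabinet first.
- dock: White charging dock, fixed: base 210 (x) by 74 (y), 10 thick; the remote lies on it along x. Walls 36 high above the table enclose both ends of the remote (from 55 out from the middle to the ends, inner width 60); the middle 110 is open on both sides. Origin: centre of its underside.
- candle_jar: Bystander: red candle jar, 72 in diameter, 75 high. Origin: centre of its underside.
- book: Bystander: blue book lying flat, 190 x 130 x 32. Origin: centre of its underside.
- cup: Bystander: white cup without a handle, 76 in diameter at the rim, 85 high. Origin: centre of its underside.
There are look-alikes about, which are no part of the job. What is shaped like the remote but green, pink or purple is not meant.

How it is judged:
By the outcome, as a careful person would: the job done as asked, in the order asked, and still so for the second after the job is handed in, with the robot touching nothing.
It also fails if it takes over 72 s, if anything falls off the work surface, if the arm or the gripper's body presses on something with over 40 N, if the wrist force passes 120 N, or if a joint passes its speed limit or range.

## Working session

There is one attempt and no reset: what is moved stays moved. The work goes in short steps, Python scripts to look and compute and a tool call to move; the robot and the scene stay as the last step left them, time stands still between calls to the robot, and variables do not carry over. Pictures are saved under pics/ and viewed, at most 10 in all, crops included, and the job is handed in when it is done.

Besides the shell and the picture viewer there is one more tool, called as name([rows], argument=value, ...), one row to a line, values as JSON. servo_tool: Moves the arm, as the interface text tells. Its arguments: {"type":"object","properties":{"rows":{"type":"array","items":{"type":"array","items":{"type":"number","minimum":-1,"maximum":1}}}},"required":["rows"]}

```bash
mkdir -p pics; ls; python3 - <<'E'
from rig import env
import cv2,numpy as np
s=env.sense();print({k:np.round(v,3).tolist() if not isinstance(v,float) else v for k,v in s.items()},env.grasp_offset)
ims=[]
for n in("scene","top"):
    d=env.get_image(n);np.savez(f"{n}.npz",**d);ims.append(d["color"]);print(n,d["intrinsics"].tolist(),np.round(d["R"],3).tolist(),d["t"])
    cv2.imwrite(f"pics/{n}0.png",d["color"])
E
```

```text
pics
{'time': 0.0, 'qpos': [1.098, 0.378, 0.08, 1.274, 0.0, 1.461], 'qd': [0.001, -0.001, -0.001, -0.0, -0.001, -0.002], 'joint_torque': [0.003, -46.36, 26.988, 0.021, 0.0, 0.0], 'tcp_pos': [0.204, 0.537, 0.204], 'eef_rot': [-3.14, -0.0, 2.779], 'force': [-0.053, 0.44, 0.04], 'moment': [-0.017, 0.051, 0.023], 'gripper_force': 0.0, 'finger_gap': 0.9978837661320507} 0.0187
scene [[477.1097023725763, 0.0, 312.7428089308938], [0.0, 477.1097023725763, 228.12818342727365], [0.0, 0.0, 1.0]] [[0.301, 0.954, -0.001], [0.84, -0.265, -0.473], [-0.451, 0.142, -0.881]] [-0.15292015 -0.40724753  1.76844648]
top [[553.9192132645353, 0.0, 317.781971470244], [0.0, 553.9192132645353, 242.51033352578625], [0.0, 0.0, 1.0]] [[-0.003, -1.0, 0.005], [-0.995, 0.003, -0.097], [0.097, -0.005, -0.995]] [-0.01152766  0.54210011  1.52902506]
```

View pics/scene0.png

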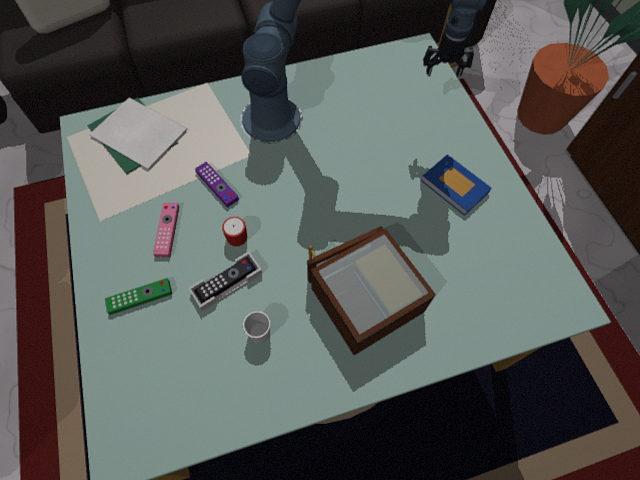

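View pics/top0.png

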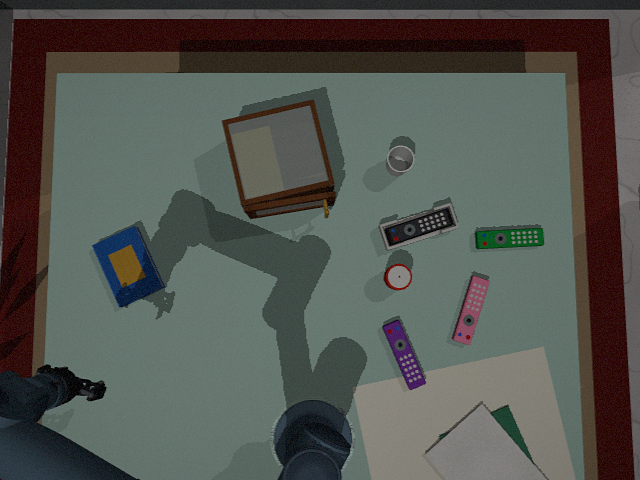

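The scene view shows the cabinet around (370,290), the brass handle at (311,250), the white dock with the dark remote at (226,281), the candle at (235,230), the cup at (257,325) and the book at (455,183). In the top view the cabinet is at (280,155), the handle at (326,208), the dock at (418,225), the candle at (398,277) and the cup at (400,158). The door looks slightly ajar.

```bash
cat > h.py <<'E'
import numpy as np,cv2
def load(n):
    d=np.load(n+".npz");return {k:d[k] for k in d.files}
def cloud(d):
    K,R,t,z=d["intrinsics"],d["R"],d["t"],d["range_z"]
    v,u=np.mgrid[:480,:640]
    c=np.stack([(u-K[0,2])/K[0,0]*z,(v-K[1,2])/K[1,1]*z,z],-1)
    return (c-t)@R
def plane(d,uv,h):
    K,R,t=d["intrinsics"],d["R"],d["t"]
    uv=np.atleast_2d(uv).astype(float)
    r=np.c_[(uv-K[:2,2])/[K[0,0],K[1,1]],np.ones(len(uv))]@R
    o=-R.T@t
    return (o+r*((h-o[2])/r[:,2])[:,None])[:,:2]
def hsv(d): return cv2.cvtColor(d["color"],cv2.COLOR_BGR2HSV)
E
python3 - <<'E'
from h import *
for n in("top","scene"):
    d=load(n);P=cloud(d);H=hsv(d);h,s,v=[H[...,i].astype(int) for i in range(3)]
    Z=P[...,2];X=P[...,0];Y=P[...,1]
    print(n,"table z",np.median(Z[(abs(X-.5)<.3)&(abs(Y)<.4)]))
    wood=((h<14)&(s>110)&(v>25)&(Z>.12)&(Z<.17)&(X>.4)&(X<1.1)&(Y>-.2)&(Y<.35))
    def rect(m,name):
        m=cv2.morphologyEx(m.astype(np.uint8),cv2.MORPH_OPEN,np.ones((2,2)))>0
        p=P[m];
        if len(p)<5:print(name,len(p));return
        r=cv2.minAreaRect(p[:,:2].astype(np.float32)*1000)
        print(name,len(p),"zmed",np.round(np.median(p[:,2]),4),"rect",np.round(r[0],1),np.round(r[1],1),round(r[2],1))
        return p
    rect(wood,"wood");p=rect(wood&(Z>.1425),"woodtop")
    c,_=cv2.findContours(wood.astype(np.uint8),0,2);c=max(c,key=cv2.contourArea);print("px",cv2.approxPolyDP(c,4,True)[:,0].tolist())
    print("corners",cv2.approxPolyDP(c,4,True)[:,0].shape,np.round(plane(d,cv2.approxPolyDP(c,4,True)[:,0],.15),3).tolist())
    near=(X>.3)&(X<.9)&(Y<-.1)&(Y>-.55)
    rect(near&(s<60)&(v>120)&(Z>.025)&(Z<.05)&(X<.68)&(Y<-.15)&(Y>-.4),"dockwalls")
    rect(near&(v<80)&(Z>.022)&(Z<.05)&(X<.7)&(Y<-.15)&(Y>-.4),"remote")
    rect(near&(s<80)&(Z>.06)&(Z<.1)&(X>.62)&(Y<-.1),"cup")
    rect(near&(Z>.06)&(Z<.1)&(X<.55),"candle")
    rect((h>14)&(h<30)&(s>110)&(v>60)&(X>.4)&(X<.75)&(Y>-.2)&(Y<.2)&(Z>.03),"brass")
    rect((Z>.02)&(Z<.05)&(Y>.2)&(Y<.6)&(h>90)&(h<130)&(s>120),"book")
E
```

```text
top table z 0.0009812772932053968
wood 1301 zmed 0.1485 rect [660.1  58.4] [551.8 260.4] 13.2
woodtop 1189 zmed 0.1488 rect [660.1  58.7] [552.  260.3] 13.1
px [[312, 100], [266, 110], [267, 114], [308, 103], [313, 107], [329, 181], [244, 200], [226, 126], [233, 118], [264, 112], [222, 121], [245, 210], [335, 196], [332, 191], [263, 201], [333, 183]]
corners (16, 2) [[0.909, 0.002], [0.882, 0.123], [0.872, 0.121], [0.901, 0.012], [0.89, -0.001], [0.691, -0.042], [0.642, 0.179], [0.839, 0.228], [0.861, 0.21], [0.877, 0.129], [0.853, 0.239], [0.615, 0.176], [0.652, -0.058], [0.665, -0.05], [0.639, 0.13], [0.686, -0.053]]
dockwalls 132 zmed 0.0323 rect [ 585.1 -297.7] [ 70.9 204.8] 17.4
remote 1021 zmed 0.0333 rect [ 527.6 -189. ] [ 74.8 450.6] 27.1
cup 224 zmed 0.0716 rect [ 613.9 -127.6] [ 74.  501.7] 52.8
candle 559 zmed 0.0748 rect [ 435.7 -141.9] [ 69.1 278.1] 3.9
brass 60 zmed 0.1297 rect [629.1 -37.5] [16.5 43.1] 88.7
book 2153 zmed 0.0325 rect [488.9 297.8] [225.3 595.8] 2.9
scene table z 0.0007177171562803182
wood 1870 zmed 0.1491 rect [836.5 -19.7] [335.6 725.2] 36.2
woodtop 1737 zmed 0.1493 rect [838.3 -18.4] [331.1 725.2] 36.2
px [[381, 227], [308, 260], [309, 268], [338, 254], [312, 270], [357, 340], [434, 294]]
corners (7, 2) [[0.62, 0.172], [0.656, -0.06], [0.68, -0.065], [0.664, 0.026], [0.688, -0.059], [0.909, -0.007], [0.854, 0.233]]
dockwalls 180 zmed 0.0339 rect [ 591.5 -301.3] [ 72.9 206.8] 17.0
remote 860 zmed 0.0332 rect [ 812.5 -303. ] [191.  744.8] 89.2
cup 243 zmed 0.0701 rect [ 959.  -246.6] [ 74.2 453.4] 89.1
candle 416 zmed 0.0746 rect [ 792.  -241.2] [ 70.8 787.2] 89.0
brass 38 zmed 0.1305 rect [602.4 -31.5] [ 13.7 107.3] 74.7
book 1219 zmed 0.0315 rect [769.2 150.6] [ 204.1 1087.4] 38.3
```

```bash
python3 - <<'E'
from h import *
for n in("top","scene"):
    d=load(n);P=cloud(d);H=hsv(d);h,s,v=[H[...,i].astype(int) for i in range(3)]
    X,Y,Z=P[...,0],P[...,1],P[...,2]
    def rect(m,name):
        k,L,st,_=cv2.connectedComponentsWithStats(m.astype(np.uint8))
        if k<2: return print(name,0)
        m=L==1+st[1:,4].argmax();p=P[m]
        r=cv2.minAreaRect(np.ascontiguousarray(p[:,:2]*1000,dtype=np.float32))
        print(name,st[1+st[1:,4].argmax()].tolist(),"z",np.round(np.percentile(p[:,2],[2,50,98]),3),"rect",np.round(r[0],1),np.round(r[1],1),round(r[2],1))
    B=lambda a,b,c,e:(X>a)&(X<b)&(Y>c)&(Y<e)
    wood=(h<14)&(s>110)&(v>25)&B(.4,1.1,-.2,.35)&(Z>.143)&(Z<.156)
    rect(wood,"woodtop")
    dk=B(.5,.68,-.42,-.17)
    rect(dk&(Z>.02)&(Z<.05),"dock all");rect(dk&(s<60)&(v>110)&(Z>.008),"white")
    rect(dk&(v<70)&(Z>.022)&(Z<.05),"remote")
    rect(B(.65,.85,-.4,-.12)&(Z>.03),"cup");rect(B(.38,.55,-.35,-.12)&(Z>.065),"candle")
    rect(B(.5,.7,-.1,.02)&(h>14)&(h<30)&(s>110)&(v>60)&(Z>.03),"brass")
    rect(B(.2,.7,.3,.65)&(Z>.02)&(Z<.05),"book")
    # fit door-top: wood pixels in cabinet frame guess
    a=np.deg2rad(13.3);c=np.array([.759,.0917]);q=(np.stack([X,Y],-1)-c)@np.array([[np.cos(a),-np.sin(a)],[np.sin(a),np.cos(a)]])*1000
    for y0 in range(-120,121,30):
        m=wood&(abs(q[...,1]-y0)<8);qq=np.sort(q[...,0][m]);qq=qq[qq<-60]
        print(y0,np.unique(np.round(qq/3)*3).astype(int).tolist())
E
```

```text
woodtop [241, 100, 95, 111, 1204] z [0.144 0.149 0.155] rect [761.7  84.7] [265.8 246.4] 10.1
dock all [379, 203, 80, 47, 1520] z [0.024 0.034 0.042] rect [ 587.3 -295.5] [ 74.1 211.3] 17.3
white [380, 220, 45, 30, 164] z [0.008 0.033 0.043] rect [ 573.5 -251.5] [ 73.8 116. ] 17.3
remote [384, 207, 72, 38, 939] z [0.025 0.033 0.041] rect [ 588.6 -299.1] [ 54.9 196.4] 16.9
cup [386, 145, 28, 30, 381] z [0.032 0.069 0.089] rect [ 767.4 -238.9] [72.3 76. ] 44.5
candle [385, 264, 27, 26, 556] z [0.068 0.075 0.082] rect [ 444.5 -230.1] [70.8 67.9] 89.3
brass [323, 199, 6, 19, 62] z [0.067 0.131 0.147] rect [628.9 -33. ] [42.9  9.6] 5.8
book [92, 226, 70, 81, 3207] z [0.026 0.033 0.04 ] rect [478.3 520.2] [192.4 133. ] 24.7
-120 [-138, -135, -132, -129, -126, -123, -108, -105, -102, -99, -96, -93, -90, -87, -84, -81, -78, -75, -72, -69, -66, -63, -60]
-90 [-138, -135, -132, -129, -126, -123, -120, -105, -102, -99, -96, -93]
-60 [-135, -132, -129, -126, -123, -120, -108, -105, -102, -99, -96, -93]
-30 [-132, -129, -126, -123, -120, -117, -108, -105, -102, -99, -96, -93]
0 [-132, -129, -126,
[... 1094 characters left out ...]
92.  137.9] 25.6
-120 [-135, -132, -129, -126, -123, -108, -105, -102, -99, -96, -93, -90, -87, -84, -81, -78, -75, -72, -69, -66, -63, -60]
-90 [-135, -132, -129, -126, -123, -120, -108, -105, -102, -99, -96]
-60 [-135, -132, -129, -126, -123, -120, -108, -105, -102, -99, -96]
-30 [-132, -129, -126, -123, -120, -117, -114, -108, -105, -102, -99, -96, -93]
0 [-129, -126, -123, -120, -117, -114, -108, -105, -102, -99, -96]
30 [-126, -123, -120, -117, -114, -111, -108, -105, -102, -99, -96]
60 [-123, -120, -117, -114, -111, -108, -105, -102, -99, -96]
90 [-123, -120, -117, -114, -111, -108, -105, -102, -99, -96]
120 [-114, -105, -102, -99, -96, -93, -90, -87, -81, -75, -72, -69, -66, -63, -60]
```

servo_tool([
  [1, 0.35, -0.5, 0.1, 0, 0, 0.12],
  [1, 0.7, -0.95, 0.2, 0, 0, 0.25],
  [1, 0.7, -0.95, 0.2, 0, 0, 0.37],
  [1, 0.7, -0.95, 0.2, 0, 0, 0.5],
  [1, 0.7, -0.95, 0.2, 0, 0, 0.5],
  [1, 0.7, -0.95, 0.2, 0, 0, 0.5],
])

```text
time: 0.6
tcp_pos: [0.3115, 0.392, 0.2353]
eef_rot: [-3.14, 0.001, -2.984]
force: [-0.2, -0.1, 0.2]
finger_gap: 1.001
gripper_force: 0.0
```

servo_tool([
  [1, 0.35, -0.5, 0, 0, 0, 0],
  [1, 0.7, -0.95, 0, 0, 0, 0],
  [1, 0.7, -0.95, 0, 0, 0, 0],
  [1, 0.7, -0.95, 0, 0, 0, 0],
  [1, 0.7, -0.95, 0, 0, 0, 0],
])

```text
time: 1.02
tcp_pos: [0.4165, 0.2491, 0.234]
eef_rot: [-3.14, 0.0, -2.986]
force: [0.4, 0.2, -0.0]
finger_gap: 0.997
gripper_force: 0.0
```

servo_tool([
  [1, 0.35, -0.5, 0, 0, 0, 0],
  [1, 0.7, -0.95, 0, 0, 0, 0],
  [1, 0.7, -0.95, 0, 0, 0, 0],
  [1, 0.7, -0.95, 0, 0, 0, 0],
  [1, 0.7, -0.95, 0, 0, 0, 0],
  [1, 0.7, -0.95, 0, 0, 0, 0],
])

```text
time: 1.52
tcp_pos: [0.5204, 0.1085, 0.2336]
eef_rot: [3.141, -0.001, -2.985]
force: [0.3, 0.3, -0.4]
finger_gap: 1.002
gripper_force: 0.0
```

servo_tool([
  [1, 0.3, -0.5, 0, 0, 0, 0],
  [1, 0.6, -0.97, 0.2, 0, 0, 0],
  [1, 0.6, -0.97, 0.2, 0, 0, 0],
  [1, 0.6, -0.97, 0.2, 0, 0, 0],
  [1, 0.6, -0.97, 0.2, 0, 0, 0],
  [1, 0.6, -0.97, 0.2, 0, 0, 0],
])

```text
time: 2.02
tcp_pos: [0.6101, -0.0358, 0.2642]
eef_rot: [3.141, 0.0, -2.983]
force: [-0.9, 0.9, 0.1]
finger_gap: 0.996
gripper_force: 0.0
```

```bash
cat >> h.py <<'E'
from scipy.spatial.transform import Rotation as Ro
def wrist(env,name):
    s=env.sense();d=dict(env.get_image("wrist"))
    T=np.eye(4);T[:3,:3]=Ro.from_euler("xyz",s["eef_rot"]).as_matrix();T[:3,3]=s["tcp_pos"]
    T=T@np.array(d["mount"]);d["R"]=T[:3,:3].T;d["t"]=-T[:3,:3].T@T[:3,3]
    np.savez(name+".npz",**d);cv2.imwrite(f"pics/{name}.png",d["color"]);return d
E
python3 - <<'E'
from rig import env
from h import *
d=wrist(env,"w1");print(np.round(d["mount"],3).tolist(),d["intrinsics"][0])
P=cloud(d);H=hsv(d);h,s,v=[H[...,i].astype(int) for i in range(3)]
X,Y,Z=P[...,0],P[...,1],P[...,2]
m=(h>14)&(h<30)&(s>110)&(v>60)&(X>.55)&(X<.7)&(Y>-.12)&(Y<.05)&(Z>.03)
p=P[m];print(len(p),np.round(np.percentile(p,[2,50,98],axis=0),4) if len(p) else 0)
t=p[p[:,2]>.138];print(len(t),t.mean(0),t.min(0),t.max(0))
E
```

```text
[[0.001, -0.945, -0.328, 0.084], [1.0, 0.0, 0.001, -0.0], [-0.001, -0.328, 0.945, -0.168], [0.0, 0.0, 0.0, 1.0]] [400.49884866   0.         312.49227628]
714 [[ 0.6079 -0.0441  0.062 ]
 [ 0.6144 -0.038   0.1295]
 [ 0.6514 -0.0297  0.1417]]
139 [ 0.61277616 -0.04004297  0.14027449] [ 0.60832158 -0.04504313  0.13801388] [ 0.61768577 -0.03489141  0.14291004]
```

View pics/w1.png

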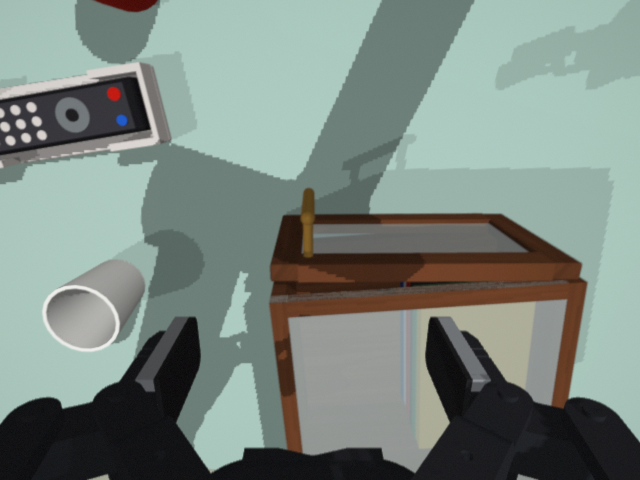

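The wrist view shows the brass handle's top at (308,192) and the door ajar, with the remote's red and blue buttons at its right end at (113,93). Next I lower over the bar and grip it.

servo_tool([
  [1, 0.02, -0.03, -0.3, 0, 0, 0],
  [1, 0.02, -0.03, -0.6, 0, 0, 0],
  [1, 0.02, -0.03, -0.85, 0, 0, 0],
  [1, 0.02, -0.03, -1, 0, 0, 0],
  [1, 0.02, -0.03, -1, 0, 0, 0],
  [-1, 0.02, -0.03, -1, 0, 0, 0],
  [-1, 0.02, -0.03, -1, 0, 0, 0],
  [-1, 0.02, -0.03, -1, 0, 0, 0],
  [-1, 0.02, -0.03, -1, 0, 0, 0],
  [-1, 0.02, -0.03, -1, 0, 0, 0],
  [-1, 0.02, -0.03, -1, 0, 0, 0],
  [-1, 0.02, -0.03, -1, 0, 0, 0],
  [-1, 0.02, -0.03, -1, 0, 0, 0],
])

```text
time: 3.15
tcp_pos: [0.6135, -0.04, 0.1163]
eef_rot: [-3.141, 0.003, -2.981]
force: [-0.5, 0.2, 4.6]
finger_gap: -0.0
gripper_force: 2.5
```

```bash
python3 - <<'E'
from rig import env
from h import *
d=wrist(env,"w2");s=env.sense();print(s["finger_gap"],s["tcp_pos"],s["force"])
cv2.imwrite("pics/w2c.png",cv2.resize(d["color"][150:480,120:560],None,fx=1.6,fy=1.6))
P=cloud(d);H=hsv(d);h,s,v=[H[...,i].astype(int) for i in range(3)]
X,Y,Z=P[...,0],P[...,1],P[...,2]
m=(h>14)&(h<30)&(s>110)&(v>60)&(X>.55)&(X<.7)&(Y>-.12)&(Y<.05)&(Z>.03)
p=P[m];print(len(p),np.round(np.percentile(p,[2,50,98],axis=0),4) if len(p) else 0)
E
```

```text
0.00046829227099209035 [ 0.61350514 -0.03995525  0.11626108] [-0.44036619  0.95205593  6.35393238]
1234 [[ 0.6085 -0.0453  0.0562]
 [ 0.6095 -0.0407  0.1028]
 [ 0.6133 -0.0353  0.1312]]
```

View pics/w2c.png

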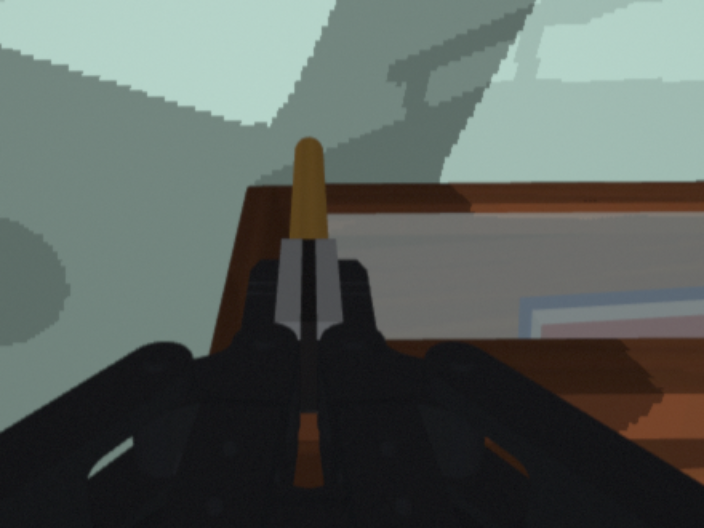

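The crop shows the bar coming out from under the shut pads at (308,190), so I can't tell whether it is held. A small pull will settle it.

servo_tool([
  [-1, -0.05, 0, 0, 0, 0, -0.02],
  [-1, -0.1, 0, 0, 0, 0, -0.04],
  [-1, -0.15, 0, 0, 0, 0, -0.06],
  [-1, -0.2, 0.01, 0, 0, 0, -0.08],
  [-1, -0.2, 0.01, 0, 0, 0, -0.08],
])

```text
time: 3.62
tcp_pos: [0.5823, -0.0381, 0.1162]
eef_rot: [3.141, 0.003, -3.065]
force: [-1.2, 2.3, 6.2]
finger_gap: 0.001
gripper_force: 2.9
```

```bash
python3 - <<'E'
from rig import env
from h import *
d=wrist(env,"w3");s=env.sense();print(s["finger_gap"],s["tcp_pos"],s["force"])
P=cloud(d);H=hsv(d);h,s,v=[H[...,i].astype(int) for i in range(3)]
X,Y,Z=P[...,0],P[...,1],P[...,2]
m=(h>14)&(h<30)&(s>110)&(v>60)&(X>.5)&(X<.7)&(Y>-.12)&(Y<.05)&(Z>.03)
p=P[m];print(len(p),np.round(np.percentile(p,[2,50,98],axis=0),4) if len(p) else 0)
E
```

```text
-0.0015493782598951483 [ 0.58280481 -0.03814472  0.11625301] [-0.59206382  1.07821943  5.48856526]
1237 [[ 0.5773 -0.0431  0.0566]
 [ 0.5783 -0.0383  0.1034]
 [ 0.5817 -0.0329  0.132 ]]
```

The handle moved with the hand, so the door is held and opening. I'll work out the arc.

```bash
python3 - <<'E'
import numpy as np
c=np.array([.609,.180]);r=np.array([.5828,-.0383])-c
for a in range(0,90,6):
    t=-np.deg2rad(a);R=np.array([[np.cos(t),-np.sin(t)],[np.sin(t),np.cos(t)]])
    print(a,np.round((R@r-r)/.15,3),round(-a/60,2))
E
```

```text
0 [0. 0.] 0.0
6 [-0.151  0.026] -0.1
12 [-0.299  0.068] -0.2
18 [-0.441  0.125] -0.3
24 [-0.577  0.197] -0.4
30 [-0.704  0.282] -0.5
36 [-0.822  0.381] -0.6
42 [-0.929  0.491] -0.7
48 [-1.024  0.611] -0.8
54 [-1.105  0.741] -0.9
60 [-1.173  0.879] -1.0
66 [-1.226  1.023] -1.1
72 [-1.263  1.172] -1.2
78 [-1.285  1.324] -1.3
84 [-1.291  1.477] -1.4
```

servo_tool([
  [-1, -0.075, 0.012, 0, 0, 0, -0.05],
  [-1, -0.151, 0.026, 0, 0, 0, -0.1],
  [-1, -0.225, 0.046, 0, 0, 0, -0.15],
  [-1, -0.299, 0.068, 0, 0, 0, -0.2],
  [-1, -0.37, 0.096, 0, 0, 0, -0.25],
  [-1, -0.441, 0.125, 0, 0, 0, -0.3],
  [-1, -0.51, 0.16, 0, 0, 0, -0.35],
  [-1, -0.577, 0.197, 0, 0, 0, -0.4],
  [-1, -0.577, 0.197, 0, 0, 0, -0.4],
])

```text
time: 4.42
tcp_pos: [0.4957, -0.0074, 0.1162]
eef_rot: [3.138, 0.002, 2.799]
force: [0.9, 2.8, 6.4]
finger_gap: -0.0
gripper_force: 2.9
```

servo_tool([
  [-1, -0.064, 0.042, 0, 0, 0, -0.05],
  [-1, -0.127, 0.085, 0, 0, 0, -0.1],
  [-1, -0.187, 0.133, 0, 0, 0, -0.15],
  [-1, -0.245, 0.184, 0, 0, 0, -0.2],
  [-1, -0.3, 0.238, 0, 0, 0, -0.25],
  [-1, -0.352, 0.294, 0, 0, 0, -0.3],
  [-1, -0.4, 0.353, 0, 0, 0, -0.35],
  [-1, -0.447, 0.414, 0, 0, 0, -0.4],
  [-1, -0.49, 0.478, 0, 0, 0, -0.45],
  [-1, -0.528, 0.544, 0, 0, 0, -0.5],
  [-1, -0.564, 0.612, 0, 0, 0, -0.55],
  [-1, -0.596, 0.682, 0, 0, 0, -0.6],
  [-1, -0.624, 0.753, 0, 0, 0, -0.65],
  [-1, -0.649, 0.826, 0, 0, 0, -0.7],
  [-1, -0.649, 0.826, 0, 0, 0, -0.7],
])

```text
time: 5.67
tcp_pos: [0.4002, 0.1167, 0.1161]
eef_rot: [3.136, 0.001, 2.068]
force: [2.4, 0.8, 6.1]
finger_gap: 0.003
gripper_force: 3.1
```

servo_tool([
  [-1, -0.02, 0.075, 0, 0, 0, -0.05],
  [-1, -0.037, 0.149, 0, 0, 0, -0.1],
  [-1, -0.05, 0.225, 0, 0, 0, -0.15],
  [-1, -0.059, 0.301, 0, 0, 0, -0.2],
  [-1, -0.064, 0.378, 0, 0, 0, -0.25],
  [-1, -0.065, 0.454, 0, 0, 0, -0.3],
  [-1, -0.065, 0.454, 0, 0, 0, -0.3],
])

```text
time: 6.25
tcp_pos: [0.3913, 0.1849, 0.1162]
eef_rot: [3.136, -0.001, 1.753]
force: [2.5, 0.0, 6.4]
finger_gap: -0.001
gripper_force: 3.1
```

servo_tool([
  [0, 0, 0, 0, 0, 0, 0],
  [1, 0, 0, 0, 0, 0, 0],
  [1, 0, 0, 0, 0, 0, 0],
  [1, 0, 0, 0, 0, 0, 0],
  [1, 0, 0, 0, 0, 0, 0],
  [1, 0, 0, 0.2, 0, 0, 0],
  [1, 0, 0, 0.5, 0, 0, 0],
  [1, 0, 0, 0.8, 0, 0, 0],
  [1, 0, 0, 1, 0, 0, 0],
  [1, 0, 0, 1, 0, 0, 0],
])

```text
time: 7.08
tcp_pos: [0.3923, 0.1841, 0.2716]
eef_rot: [3.13, -0.001, 1.753]
force: [1.1, -0.4, -0.3]
finger_gap: 0.997
gripper_force: 0.0
```

servo_tool([
  [1, 0.2, -0.5, 0, 0, 0, 0.11],
  [1, 0.4, -0.99, 0, 0, 0, 0.11],
  [1, 0.4, -0.99, 0, 0, 0, 0.11],
  [1, 0.4, -0.99, 0, 0, 0, 0.11],
  [1, 0.4, -0.99, 0, 0, 0, 0.11],
  [1, 0.4, -0.99, 0, 0, 0, 0.11],
])

```text
time: 7.58
tcp_pos: [0.4489, 0.0327, 0.2639]
eef_rot: [-3.141, -0.0, 1.863]
force: [-0.2, 1.2, -0.6]
finger_gap: 1.004
gripper_force: 0.0
```

servo_tool([
  [1, 0.2, -0.5, 0, 0, 0, 0],
  [1, 0.4, -0.99, 0, 0, 0, 0],
  [1, 0.4, -0.99, 0, 0, 0, 0],
  [1, 0.4, -0.99, 0, 0, 0, 0],
  [1, 0.4, -0.99, 0, 0, 0, 0],
])

```text
time: 8.0
tcp_pos: [0.5103, -0.1177, 0.2634]
eef_rot: [-3.141, 0.002, 1.864]
force: [-0.3, -0.2, -0.4]
finger_gap: 1.002
gripper_force: 0.0
```

```bash
python3 - <<'E'
from rig import env
from h import *
d=wrist(env,"w4");s=env.sense();print(s["qpos"],s["tcp_pos"],s["force"])
P=cloud(d);H=hsv(d);h,s,v=[H[...,i].astype(int) for i in range(3)]
X,Y,Z=P[...,0],P[...,1],P[...,2]
B=(X>.45)&(X<.7)&(Y>-.45)&(Y<-.15)
for nm,m in(("remote",(v<75)&(Z>.02)&(Z<.045)),("all",(Z>.022)&(Z<.045)),("red",((h<6)|(h>174))&(s>150)&(Z<.06)),("blue",(h>95)&(h<130)&(s>150)&(Z<.06))):
    m=m&B;k,L,st,_=cv2.connectedComponentsWithStats(m.astype(np.uint8))
    if k<2: print(nm,0);continue
    i=1+st[1:,4].argmax();p=P[L==i];r=cv2.minAreaRect(np.ascontiguousarray(p[:,:2]*1000,dtype=np.float32))
    print(nm,st[i].tolist(),np.median(p[:,2]),np.round(r[0],1),np.round(r[1],1),round(r[2],1))
d=dict(env.get_image("top"));np.savez("top2.npz",**d);cv2.imwrite("pics/x.png",np.hstack([cv2.imread("pics/w4.png")[::2,::2],d["color"][::2,::2]]))
E
```

```text
[-3.43762495e-01  2.60326902e-01  6.87818939e-02  1.38021578e+00
  1.95915666e-04  9.32244855e-01] [ 0.50910345 -0.11494288  0.26358307] [-1.11870335  0.66266927  0.02759124]
remote [307, 275, 45, 140, 4256] 0.032290006984689916 [ 587.2 -299.1] [ 49.9 187.8] 18.3
all [298, 266, 68, 158, 7916] 0.03272749245041068 [ 588.  -299.7] [ 74.1 211. ] 17.3
red [231, 236, 27, 47, 526] 0.036366370071359996 [ 466.4 -210.1] [ 7.5 39. ] 51.3
blue [336, 291, 9, 9, 65] 0.03392599203676829 [ 575.1 -225.7] [9.  9.6] 18.5
```

View pics/x.png

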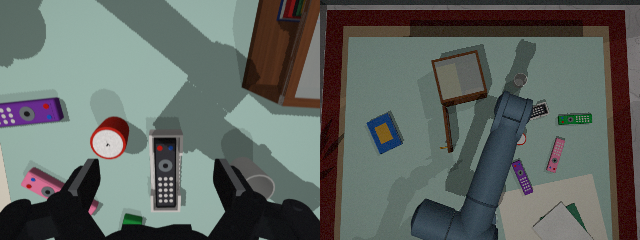

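The left half (wrist) shows the remote in the dock at about (165,175) with the candle at (108,140). The right half (top) shows the door open past 90°. Next I tilt the tool 35° towards the far end and move over the dock.

servo_tool([
  [1, 0.22, -0.5, -0.2, -0.11, -0.035, 0],
  [1, 0.45, -1, -0.4, -0.22, -0.07, 0],
  [1, 0.45, -1, -0.65, -0.33, -0.1, 0],
  [1, 0.45, -1, -0.65, -0.44, -0.14, 0],
  [1, 0.45, -1, -0.65, -0.557, -0.173, 0],
  [1, 0.45, -1, -0.65, -0.557, -0.173, 0],
  [1, 0.45, -1, -0.65, -0.557, -0.173, 0],
])

```text
time: 8.68
tcp_pos: [0.5717, -0.2594, 0.1624]
eef_rot: [-3.135, 0.604, 1.877]
force: [-0.4, 0.7, 0.1]
finger_gap: 0.997
gripper_force: 0.0
```

```bash
python3 - <<'E'
from rig import env
from h import *
s=env.sense();R=Ro.from_euler("xyz",s["eef_rot"]).as_matrix()
print(np.round(s["qpos"],3),s["tcp_pos"],"zax",R[:,2],"yax",R[:,1],"tilt",np.degrees(np.arccos(-R[2,2])), "azim",np.degrees(np.arctan2(R[1,2],R[0,2])))
print("todo",(np.array([.5808,-.2763,.016])-s["tcp_pos"])/.15)
E
```

```text
[-0.268  0.244 -0.403  0.572 -0.501  0.908] [ 0.57169    -0.25940229  0.1623847 ] zax [ 0.16476537 -0.54350612 -0.82307562] yax [ 0.95470195  0.29751574 -0.00534557] tilt 34.606129437205176 azim -73.13517613612812
todo [ 0.06073337 -0.11265138 -0.975898  ]
```

servo_tool([
  [1, 0.03, -0.06, -0.2, 0, 0, 0],
  [1, 0.03, -0.06, -0.4, 0, 0, 0],
  [1, 0.03, -0.06, -0.6, 0, 0, 0],
  [1, 0.03, -0.06, -0.7, 0, 0, 0],
  [1, 0.03, -0.06, -0.7, 0, 0, 0],
  [1, 0.03, -0.06, -0.7, 0, 0, 0],
])

```text
time: 9.18
tcp_pos: [0.5825, -0.2726, 0.0643]
eef_rot: [3.136, 0.611, 1.866]
force: [-0.3, 0.7, 0.0]
finger_gap: 1.005
gripper_force: 0.0
```

```bash
python3 - <<'E'
from rig import env
from h import *
d=wrist(env,"w5")
s=env.sense();R=Ro.from_euler("xyz",s["eef_rot"]).as_matrix()
print(s["tcp_pos"],"azim",np.degrees(np.arctan2(R[1,2],R[0,2])),s["force"])
print("todo",(np.array([.5808,-.2763,.016])-s["tcp_pos"])/.15)
E
```

```text
[ 0.58339657 -0.27308089  0.06542945] azim -72.3832495638552 [ 0.35368448 -0.00216516 -0.22996009]
todo [-0.01731044 -0.02146076 -0.32952969]
```

View pics/w5.png

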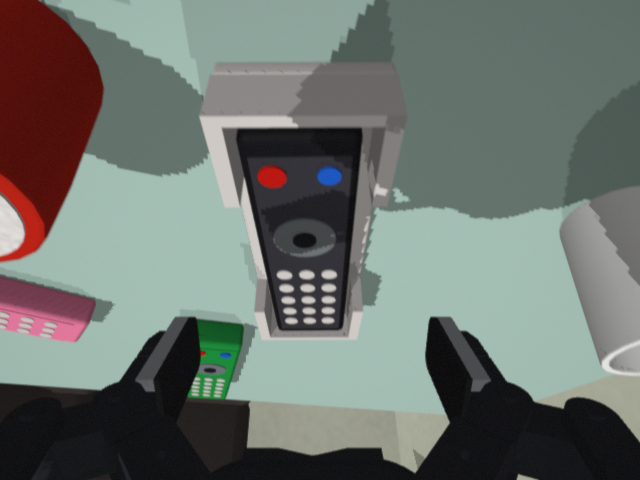

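The fingers (about columns 170 and 460) straddle the remote (240–360) evenly, clear of the dock's end walls. I'll go down and grip.

servo_tool([
  [1, -0.017, -0.021, -0.12, 0, 0, 0],
  [1, -0.017, -0.021, -0.22, 0, 0, 0],
  [1, -0.017, -0.021, -0.29, 0, 0, 0],
  [1, -0.017, -0.021, -0.33, 0, 0, 0],
  [1, -0.017, -0.021, -0.33, 0, 0, 0],
  [-1, -0.017, -0.021, -0.33, 0, 0, 0],
  [-1, -0.017, -0.021, -0.33, 0, 0, 0],
  [-1, -0.017, -0.021, -0.33, 0, 0, 0],
  [-1, -0.017, -0.021, -0.33, 0, 0, 0],
  [-1, -0.017, -0.021, -0.33, 0, 0, 0],
  [-1, -0.017, -0.021, -0.33, 0, 0, 0],
  [-1, -0.017, -0.021, -0.33, 0, 0, 0],
])

```text
time: 10.23
tcp_pos: [0.5807, -0.278, 0.0166]
eef_rot: [3.133, 0.618, 1.862]
force: [-1.4, -0.5, 7.8]
finger_gap: 0.01
gripper_force: 4.2
```

```bash
python3 - <<'E'
from rig import env
from h import *
d=wrist(env,"w6")
s=env.sense();print(s["tcp_pos"],s["finger_gap"],s["gripper_force"],s["force"],s["moment"])
E
```

```text
[ 0.58076178 -0.27793893  0.01654677] -0.0004531097645264964 4.540122002363205 [-0.69665946 -0.04177226 10.00716583] [-0.47908086  0.10695722 -0.16234695]
```

View pics/w6.png

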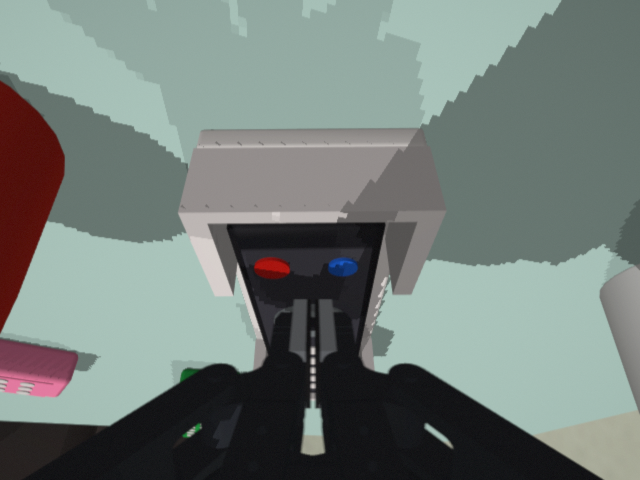

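The picture shows the fingers shut on top of the remote, tips near (312,303), so nothing is held. I'll check where the tips really are in the tool frame from the depth images.

```bash
python3 - <<'E'
from h import *
for n,box in(("w6",(295,380,265,360)),("w2",(295,400,270,350)),("w5",(310,420,130,200)),("w5",(310,420,425,490))):
    d=load(n);K=d["intrinsics"];z=d["range_z"];v,u=np.mgrid[:480,:640]
    c=np.stack([(u-K[0,2])/K[0,0]*z,(v-K[1,2])/K[1,1]*z,z],-1)
    M=d["mount"];T=c@M[:3,:3].T+M[:3,3];P=cloud(d)
    a,b,e,f=box;t=T[a:b,e:f].reshape(-1,3);w=P[a:b,e:f].reshape(-1,3)
    k=(abs(t[:,0])<.016)&(z[a:b,e:f].ravel()>0)&(t[:,2]<.02)&(t[:,2]>-.06)
    print(n,k.sum(),"tool z pct",np.round(np.percentile(t[k,2],[50,90,98,100]),4),"y",np.round(np.percentile(t[k,1],[2,50,98]),4),"x",np.round(np.percentile(t[k,0],[2,98]),4))
    for r in range(a,b,10):
        cc=(e+f)//2-8; print(r,np.round(T[r,cc],3),np.round(P[r,cc],3))
E
```

```text
w6 4860 tool z pct [-0.0394 -0.0219 -0.0124 -0.008 ] y [-0.0186  0.0001  0.0189] x [-0.0106  0.0135]
295 [ 0.014 -0.003 -0.029] [ 0.57  -0.252  0.033]
305 [ 0.012 -0.003 -0.034] [ 0.569 -0.251  0.037]
315 [ 0.012 -0.003 -0.042] [ 0.568 -0.246  0.044]
325 [ 0.012 -0.003 -0.048] [ 0.567 -0.243  0.049]
335 [ 0.012 -0.002 -0.054] [ 0.566 -0.239  0.054]
345 [ 0.012 -0.002 -0.059] [ 0.565 -0.237  0.058]
355 [ 0.011 -0.002 -0.063] [ 0.565 -0.236  0.062]
365 [ 0.013 -0.002 -0.071] [ 0.563 -0.229  0.067]
375 [ 0.01  -0.002 -0.072] [ 0.564 -0.231  0.069]
w2 3267 tool z pct [-0.0459 -0.0332 -0.0145 -0.0067] y [-0.0132 -0.0004  0.012 ] x [0.0043 0.0114]
295 [ 0.002 -0.005 -0.009] [ 0.612 -0.045  0.125]
305 [ 0.011 -0.004 -0.034] [ 0.603 -0.046  0.15 ]
315 [ 0.011 -0.004 -0.042] [ 0.603 -0.046  0.158]
325 [ 0.011 -0.004 -0.048] [ 0.603 -0.045  0.164]
335 [ 0.011 -0.004 -0.054] [ 0.603 -0.045  0.17 ]
345 [ 0.011 -0.004 -0.059] [ 0.603 -0.045  0.176]
355 [ 0.01  -0.003 -0.063] [ 0.604 -0.045  0.179]
365 [ 0.012 -0.003 -0.071] [ 0.602 -0.045  0.188]
375 [ 0.011 -0.003 -0.075] [ 0.603 -0.045  0.191]

[... 698 characters left out ...]
4]
410 [ 0.013 -0.038 -0.088] [ 0.528 -0.226  0.129]
w5 2081 tool z pct [-0.0514 -0.0427 -0.0395 -0.0379] y [0.0427 0.0432 0.0558] x [-0.0092  0.0123]
310 [-0.092  0.121  0.146] [ 0.745 -0.389 -0.002]
320 [ 0.012  0.048 -0.045] [ 0.618 -0.224  0.095]
330 [ 0.012  0.046 -0.051] [ 0.615 -0.222  0.099]
340 [ 0.012  0.044 -0.057] [ 0.612 -0.219  0.104]
350 [ 0.011  0.043 -0.061] [ 0.611 -0.219  0.108]
360 [ 0.008  0.043 -0.062] [ 0.611 -0.22   0.111]
370 [ 0.005  0.043 -0.063] [ 0.612 -0.222  0.113]
380 [ 0.002  0.043 -0.064] [ 0.612 -0.223  0.116]
390 [-0.001  0.043 -0.065] [ 0.613 -0.225  0.118]
400 [-0.004  0.043 -0.066] [ 0.613 -0.227  0.121]
410 [-0.007  0.043 -0.068] [ 0.613 -0.228  0.124]
```

The depth shows the real fingertips 26 mm behind the reported TCP when shut, and 39 mm when open. So I was 26 mm short along the tool axis. I'll lift, open and go in deeper.

servo_tool([
  [-1, 0, 0, 0.1, 0, 0, 0],
  [-1, 0, 0, 0.25, 0, 0, 0],
  [1, 0, 0, 0.35, 0, 0, 0],
  [1, 0, 0, 0.35, 0, 0, 0],
  [1, 0, 0, 0.35, 0, 0, 0],
  [1, 0, 0, 0.35, 0, 0, 0],
  [1, 0, 0, 0.35, 0, 0, 0],
  [1, 0, 0, 0.35, 0, 0, 0],
])

```text
time: 10.95
tcp_pos: [0.5768, -0.2756, 0.0635]
eef_rot: [3.141, 0.609, 1.868]
force: [-0.2, 0.1, -0.1]
finger_gap: 0.846
gripper_force: 0.0
```

```bash
python3 - <<'E'
from rig import env
from h import *
s=env.sense();print(s["tcp_pos"],s["finger_gap"],s["force"])
print("todo",(np.array([.585,-.2904,-.005])-s["tcp_pos"])/.15)
d=wrist(env,"w7");P=cloud(d);H=hsv(d);X,Y,Z=[P[...,i] for i in range(3)]
h,s,v=[H[...,i].astype(int) for i in range(3)]
B=(X>.45)&(X<.7)&(Y>-.45)&(Y<-.15)
for nm,m in(("remote",(v<75)&(Z>.02)&(Z<.045)),("all",(Z>.022)&(Z<.045))):
    m=m&B;k,L,st,_=cv2.connectedComponentsWithStats(m.astype(np.uint8))
    i=1+st[1:,4].argmax();p=P[L==i];r=cv2.minAreaRect(np.ascontiguousarray(p[:,:2]*1000,dtype=np.float32))
    print(nm,st[i].tolist(),np.median(p[:,2]),np.round(r[0],1),np.round(r[1],1),round(r[2],1))
E
```

```text
[ 0.57675823 -0.27563453  0.06347055] 0.8455567026966446 [-0.16434254  0.13874585 -0.14954148]
todo [ 0.05494512 -0.09843644 -0.45647034]
remote [251, 124, 128, 207, 16903] 0.03258953956211508 [ 588.1 -302.9] [ 50.8 194.9] 17.9
all [216, 90, 210, 250, 32370] 0.032747541291664295 [ 588.1 -300.7] [ 74.5 212.9] 17.3
```

servo_tool([
  [1, 0.055, -0.098, -0.1, 0, 0, 0],
  [1, 0.055, -0.098, -0.25, 0, 0, 0],
  [1, 0.055, -0.098, -0.38, 0, 0, 0],
  [1, 0.055, -0.098, -0.455, 0, 0, 0],
  [1, 0.055, -0.098, -0.455, 0, 0, 0],
  [-1, 0.055, -0.098, -0.455, 0, 0, 0],
  [-1, 0.055, -0.098, -0.455, 0, 0, 0],
  [-1, 0.055, -0.098, -0.455, 0, 0, 0],
  [-1, 0.055, -0.098, -0.455, 0, 0, 0],
  [-1, 0.055, -0.098, -0.455, 0, 0, 0],
  [-1, 0.055, -0.098, -0.455, 0, 0, 0],
])

```text
time: 11.92
tcp_pos: [0.5874, -0.291, -0.0016]
eef_rot: [3.136, 0.613, 1.866]
force: [-1.1, 3.3, 6.3]
finger_gap: 0.569
gripper_force: 64.4
```

Gripped: the opening matches the 50 mm width. Now I lift, then swing to the bay.

servo_tool([
  [-1, 0, 0, 0.1, 0, 0, 0],
  [-1, 0, 0, 0.25, 0, 0, 0],
  [-1, 0, 0, 0.5, 0, 0, 0],
  [-1, 0, 0, 0.75, 0, 0, 0],
  [-1, 0, 0, 1, 0, 0, 0],
  [-1, 0, 0, 1, 0, 0, 0],
])

```text
time: 12.42
tcp_pos: [0.5913, -0.2927, 0.1568]
eef_rot: [3.125, 0.62, 1.858]
force: [1.5, -1.4, -0.4]
finger_gap: 0.571
gripper_force: 63.6
```

servo_tool([
  [-1, -0.04, 0.14, 0.02, 0, 0, 0.1],
  [-1, -0.08, 0.28, 0.02, 0, 0, 0.2],
  [-1, -0.12, 0.43, 0.02, 0, 0, 0.3],
  [-1, -0.16, 0.57, 0.02, 0, 0, 0.4],
  [-1, -0.2, 0.71, 0.02, 0, 0, 0.5],
  [-1, -0.25, 0.85, 0.02, 0, 0, 0.6],
  [-1, -0.27, 0.88, 0.02, 0, 0, 0.7],
  [-1, -0.27, 0.88, 0.02, 0, 0, 0.717],
  [-1, -0.27, 0.88, 0.02, 0, 0, 0.717],
])

```text
time: 13.17
tcp_pos: [0.5442, -0.1593, 0.149]
eef_rot: [3.139, 0.61, 2.614]
force: [-0.0, -0.1, -1.9]
finger_gap: 0.566
gripper_force: 63.6
```

servo_tool([
  [-1, -0.04, 0.14, 0, 0, 0, 0.1],
  [-1, -0.08, 0.28, 0, 0, 0, 0.2],
  [-1, -0.12, 0.43, 0, 0, 0, 0.3],
  [-1, -0.16, 0.57, 0, 0, 0, 0.4],
  [-1, -0.2, 0.71, 0, 0, 0, 0.5],
  [-1, -0.25, 0.85, 0, 0, 0, 0.6],
  [-1, -0.27, 0.88, 0, 0, 0, 0.7],
  [-1, -0.27, 0.88, 0, 0, 0, 0.717],
  [-1, -0.27, 0.88, 0, 0, 0, 0.717],
])

```text
time: 13.92
tcp_pos: [0.5065, -0.0287, 0.1503]
eef_rot: [3.139, 0.61, -2.919]
force: [0.9, -0.8, -2.5]
finger_gap: 0.568
gripper_force: 63.6
```

```bash
python3 - <<'E'
from rig import env
from h import *
d=wrist(env,"w8")
s=env.sense();R=Ro.from_euler("xyz",s["eef_rot"]).as_matrix()
print(np.round(s["qpos"],3),s["tcp_pos"],s["finger_gap"],s["gripper_force"],"azim",np.degrees(np.arctan2(R[1,2],R[0,2])),np.degrees(np.arccos(-R[2,2])),"yaxz",R[2,1])
P=cloud(d);H=hsv(d);X,Y,Z=[P[...,i] for i in range(3)]
h,sa,v=[H[...,i].astype(int) for i in range(3)]
for nm,m in(("red",((h<6)|(h>174))&(sa>150)&(Z>.1)),("blue",(h>95)&(h<130)&(sa>150)&(Z>.1))):
    k,L,st,_=cv2.connectedComponentsWithStats(m.astype(np.uint8));i=1+st[1:,4].argmax();print(nm,st[i].tolist(),P[L==i].mean(0))
cv2.imwrite("pics/w8c.png",d["color"])
E
```

```text
[-0.418 -0.164 -0.9    0.324  0.352 -0.548] [ 0.50639231 -0.02834023  0.1502101 ] 0.5700750979918997 63.603787422180176 azim 12.969518492206433 34.99126784790294 yaxz 0.001799845975780201
red [250, 285, 42, 24, 832] [ 0.4458515  -0.05499492  0.18639866]
blue [338, 287, 35, 20, 599] [ 0.44086742 -0.03170983  0.18627906]
```

View pics/w8.png

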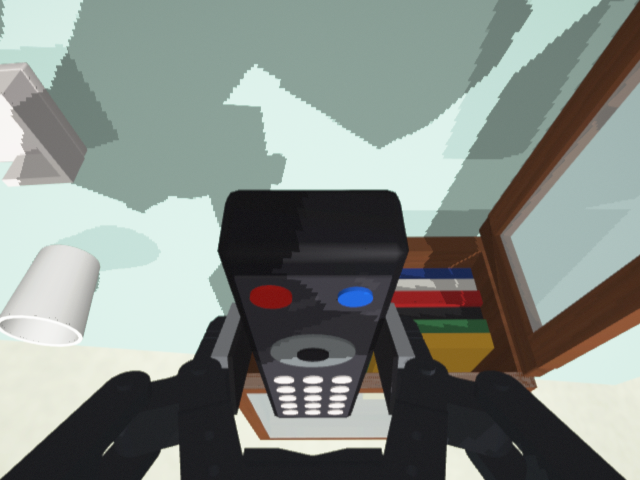

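The remote is held level, red button at (271,297) and blue at (355,298), with the door and stack to the right and the bay ahead. Next I lower and slide into the bay mouth.

servo_tool([
  [-1, 0, 0, -0.25, 0, 0, 0],
  [-1, 0, 0, -0.5, 0, 0, 0],
  [-1, 0, 0, -0.7, 0, 0, 0],
  [-1, 0, 0, -0.85, 0, 0, 0],
  [-1, 0, 0, -0.9, 0, 0, 0],
  [-1, 0, 0, -0.9, 0, 0, 0],
])

```text
time: 14.47
tcp_pos: [0.5256, -0.035, 0.0266]
eef_rot: [3.12, 0.579, -2.917]
force: [0.0, 0.3, -1.5]
finger_gap: 0.569
gripper_force: 64.2
```

servo_tool([
  [-1, 0.15, 0.035, 0, 0, 0, 0],
  [-1, 0.3, 0.07, 0, 0, 0, 0],
  [-1, 0.45, 0.105, 0, 0, 0, 0],
  [-1, 0.6, 0.14, 0, 0, 0, 0],
  [-1, 0.6, 0.14, 0, 0, 0, 0],
])

```text
time: 14.88
tcp_pos: [0.6223, -0.0141, 0.0326]
eef_rot: [3.126, 0.59, -2.911]
force: [0.6, -0.3, -0.5]
finger_gap: 0.569
gripper_force: 64.3
```

```bash
python3 - <<'E'
from rig import env
from h import *
s=env.sense();print(s["tcp_pos"],s["force"],s["eef_rot"])
ims=[]
for n in("scene","top"):
    d=dict(env.get_image(n));np.savez(n+"3.npz",**d);ims.append(d["color"])
cv2.imwrite("pics/y.png",np.hstack([ims[0][190:390,200:480],ims[1][60:260,180:460]]))
E
```

```text
[ 0.62227291 -0.01408804  0.03261019] [ 0.62046675 -0.34264947 -0.47260299] [ 3.12599035  0.58978327 -2.91079903]
```

View pics/y.png

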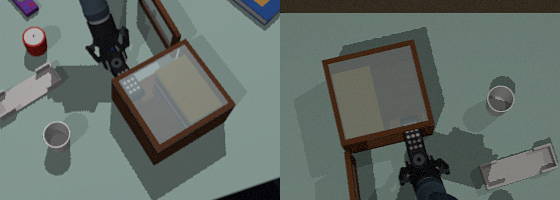

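servo_tool([
  [-1, 0.2, 0.04, 0, 0, 0, 0],
  [-1, 0.35, 0.08, 0, 0, 0, 0],
  [-1, 0.5, 0.11, 0, 0, 0, 0],
  [-1, 0.6, 0.142, 0, 0, 0, 0],
  [-1, 0.6, 0.142, 0, 0, 0, 0],
  [-1, 0.6, 0.142, 0, 0, 0, 0],
])

```text
time: 15.48
tcp_pos: [0.7003, 0.0077, 0.0247]
eef_rot: [3.117, 0.572, -2.919]
force: [-4.9, -0.9, -3.0]
finger_gap: 0.564
gripper_force: 64.2
```

```bash
python3 - <<'E'
from rig import env
from h import *
s=env.sense();print(s["tcp_pos"],s["force"],s["eef_rot"],np.round(s["qpos"],3))
E
```

```text
[0.70034543 0.0076987  0.02471551] [-4.92810326 -0.9064863  -2.98721655] [ 3.11721003  0.57214415 -2.91876126] [-0.198  0.396 -0.632  0.02   0.246 -0.362]
```

servo_tool([
  [-1, -0.05, -0.01, 0, 0, 0, 0],
  [-1, -0.08, -0.02, 0, 0.008, -0.036, 0],
  [-1, -0.08, -0.02, -0.04, 0.008, -0.036, 0],
  [-1, -0.08, -0.02, -0.08, 0.008, -0.036, 0],
  [-1, -0.08, -0.02, -0.08, 0.008, -0.036, 0],
])

```text
time: 15.9
tcp_pos: [0.6923, 0.0042, 0.0149]
eef_rot: [3.121, 0.617, -2.916]
force: [-0.5, -0.6, -2.1]
finger_gap: 0.569
gripper_force: 64.3
```

```bash
python3 - <<'E'
from rig import env
from h import *
s=env.sense();print(s["tcp_pos"],s["force"],s["eef_rot"],np.round(s["qpos"],3))
d=dict(env.get_image("scene"));np.savez("scene4.npz",**d);P=cloud(d)
H=hsv(d);m=(H[...,2]<60);X,Y,Z=[P[...,i] for i in range(3)]
E
```

```text
[0.69233279 0.004153   0.01486791] [-0.48740436 -0.646937   -2.0567494 ] [ 3.12078403  0.61722481 -2.91552785] [-0.218  0.398 -0.714 -0.104  0.27  -0.372]
```

servo_tool([
  [-1, -0.015, 0.065, 0, 0, 0, 0],
  [-1, -0.015, 0.065, -0.025, 0, 0, 0],
  [-1, -0.015, 0.065, -0.05, 0, 0, 0],
  [-1, -0.015, 0.065, -0.05, 0, 0, 0],
  [0.4, -0.015, 0.065, -0.05, 0, 0, 0],
  [0.4, -0.015, 0.065, -0.05, 0, 0, 0],
  [0.4, -0.015, 0.065, -0.05, 0, 0, 0],
  [0.4, -0.015, 0.065, -0.05, 0, 0, 0],
])

```text
time: 16.62
tcp_pos: [0.6926, 0.0137, 0.0098]
eef_rot: [3.123, 0.622, -2.914]
force: [-0.0, -0.5, 0.2]
finger_gap: 0.699
gripper_force: 0.0
```

servo_tool([
  [0.4, -0.1, -0.023, 0.145, 0, 0, 0],
  [0.4, -0.24, -0.055, 0.35, 0, 0, 0],
  [0.4, -0.367, -0.085, 0.533, 0, 0, 0],
  [0.4, -0.367, -0.085, 0.533, 0, 0, 0],
])

```text
time: 16.95
tcp_pos: [0.6376, 0.0002, 0.0946]
eef_rot: [3.126, 0.627, -2.913]
force: [1.4, 1.2, 1.0]
finger_gap: 0.7
gripper_force: 0.0
```

servo_tool([
  [-0.3, -0.14, -0.034, 0, -0.03, 0.12, 0],
  [-0.3, -0.28, -0.067, 0, -0.057, 0.243, 0],
  [-0.3, -0.28, -0.067, 0, -0.057, 0.243, 0],
  [-0.3, -0.28, -0.067, 0, -0.057, 0.243, 0],
])

```text
time: 17.28
tcp_pos: [0.5977, -0.0092, 0.0911]
eef_rot: [3.125, 0.362, -2.913]
force: [0.6, -0.6, -0.1]
finger_gap: 0.351
gripper_force: 0.0
```

```bash
python3 - <<'E'
from rig import env
from h import *
d=wrist(env,"w9")
s=env.sense();R=Ro.from_euler("xyz",s["eef_rot"]).as_matrix()
print(np.round(s["qpos"],3),s["tcp_pos"],s["finger_gap"],"azim",np.degrees(np.arctan2(R[1,2],R[0,2])),np.degrees(np.arccos(-R[2,2])))
P=cloud(d);H=hsv(d);X,Y,Z=[P[...,i] for i in range(3)]
h,sa,v=[H[...,i].astype(int) for i in range(3)]
a=np.deg2rad(13.2);cx=(X-.7595)*np.cos(a)+(Y-.088)*np.sin(a);cy=-(X-.7595)*np.sin(a)+(Y-.088)*np.cos(a)
m=(v<70)&(Z>.033)&(Z<.052)&(cx>-.25)&(cx<-.1)&(abs(cy+.05)<.07)
k,L,st,_=cv2.connectedComponentsWithStats(m.astype(np.uint8));i=1+st[1:,4].argmax();q=L==i
print(st[i].tolist(),"cabx",np.percentile(cx[q],[1,50,99]),"caby",np.percentile(cy[q],[1,50,99]),"z",np.percentile(Z[q],[5,50,95]))
E
```

```text
[-0.218  0.215 -0.539  0.494  0.17  -0.422] [ 0.59725174 -0.00911136  0.09010181] 0.35186988976508893 azim 15.885909306192183 20.804539417590853
[271, 231, 82, 85, 4596] cabx [-0.16828572 -0.15117946 -0.10404886] caby [-0.08147214 -0.05786948 -0.03293282] z [0.03566222 0.04037632 0.04152074]
```

View pics/w9.png

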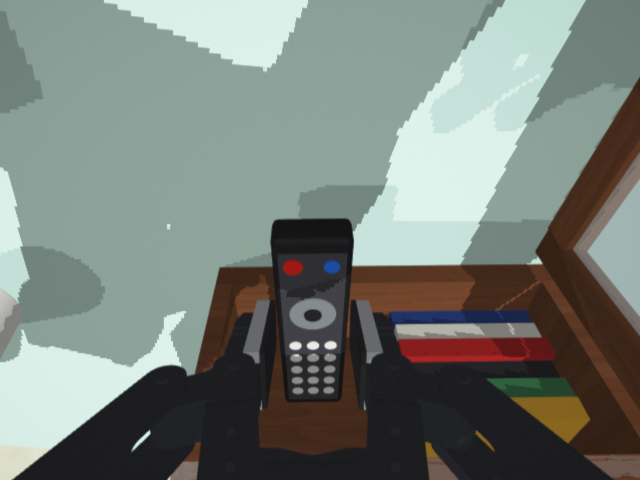

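The remote sits flat and straight in the bay mouth: rear edge at (312,222), cabinet x = -168 mm, y = -58 mm, top at z = 0.041. Next I lower behind it and push.

servo_tool([
  [-0.3, -0.01, 0, -0.2, 0, 0, 0],
  [-0.3, -0.01, 0, -0.4, 0, 0, 0],
  [-0.3, -0.01, 0, -0.52, 0, 0, 0],
  [-0.3, -0.01, 0, -0.58, 0, 0, 0],
  [-0.3, -0.01, 0, -0.58, 0, 0, 0],
])

```text
time: 17.75
tcp_pos: [0.59, -0.0082, -0.0015]
eef_rot: [3.12, 0.354, -2.915]
force: [-0.4, -0.5, -0.0]
finger_gap: 0.35
gripper_force: 0.0
```

servo_tool([
  [-0.3, 0.06, 0.014, 0.02, 0, 0, 0],
  [-0.3, 0.12, 0.028, 0.02, 0, 0, 0],
  [-0.3, 0.17, 0.04, 0.02, 0, 0, 0],
  [-0.3, 0.22, 0.052, 0.02, 0, 0, 0],
  [-0.3, 0.27, 0.063, 0.02, 0, 0, 0],
  [-0.3, 0.32, 0.075, 0.02, 0, 0, 0],
  [-0.3, 0.37, 0.087, 0.02, 0, 0, 0],
  [-0.3, 0.41, 0.096, 0.02, 0, 0, 0],
  [-0.3, 0.41, 0.096, 0.02, 0, 0, 0],
])

```text
time: 18.5
tcp_pos: [0.6568, 0.0058, 0.0054]
eef_rot: [3.123, 0.361, -2.913]
force: [-0.1, 0.6, 0.6]
finger_gap: 0.352
gripper_force: 0.0
```

```bash
cat >> h.py <<'E'
def look(env,n):
    d=wrist(env,n);s=env.sense();R=Ro.from_euler("xyz",s["eef_rot"]).as_matrix()
    a=np.deg2rad(13.2);t=s["tcp_pos"]-np.array([.7595,.088,0])
    cab=lambda x,y:(x*np.cos(a)+y*np.sin(a),-x*np.sin(a)+y*np.cos(a))
    print("q",np.round(s["qpos"],3),"tcp",np.round(s["tcp_pos"],4),"cab",np.round(cab(t[0],t[1]),4),"F",np.round(s["force"],1),"azim",np.degrees(np.arctan2(R[1,2],R[0,2])),"tilt",np.degrees(np.arccos(-R[2,2])))
    P=cloud(d);H=hsv(d);Z=P[...,2];h,sa,v=[H[...,i].astype(int) for i in range(3)]
    cx,cy=cab(P[...,0]-.7595,P[...,1]-.088)
    m=(Z>.02)&(Z<.06)&(cx>-.25)&(cx<.05)&(abs(cy+.055)<.06)
    for nm,c in(("dark",v<70),("red",((h<6)|(h>174))&(sa>150)),("blue",(h>95)&(h<130)&(sa>150))):
        k,L,st,_=cv2.connectedComponentsWithStats((m&c).astype(np.uint8))
        if k<2: print(nm,0);continue
        i=1+st[1:,4].argmax();q=L==i;print(nm,st[i].tolist(),*[np.round(np.percentile(w[q],[1,50,99]),4) for w in(cx,cy,Z)])
E
python3 -c "
from rig import env
from h import *
look(env,'w10')"
```

```text
q [-0.167  0.423 -0.5    0.32   0.153 -0.374] tcp [0.6559 0.0057 0.0051] cab [-0.1196 -0.0565] F [-0.  -0.5  0.1] azim 16.077214280612914 tilt 20.658481010257855
dark [259, 300, 107, 155, 10569] [-0.1499 -0.1119 -0.0329] [-0.0799 -0.0572 -0.0343] [0.0209 0.0406 0.0584]
red [271, 378, 28, 18, 419] [-0.1054 -0.0999 -0.0911] [-0.075  -0.0692 -0.0636] [0.0406 0.0421 0.043 ]
blue [329, 378, 24, 16, 309] [-0.1045 -0.0999 -0.0918] [-0.05   -0.0454 -0.0405] [0.0407 0.0421 0.0429]
```

servo_tool([
  [-0.3, -0.03, -0.007, 0, 0.033, -0.14, 0],
  [-0.3, -0.03, -0.007, 0, 0.066, -0.281, 0],
  [-0.3, 0, 0, 0, 0.066, -0.281, 0],
  [-0.3, 0, 0, 0, 0.066, -0.281, 0],
  [-0.3, 0.05, 0.012, 0, 0.066, -0.281, 0],
  [-0.3, 0.09, 0.021, 0, 0.066, -0.281, 0],
  [-0.3, 0.13, 0.03, 0, 0.066, -0.281, 0],
  [-0.3, 0.17, 0.04, 0, 0.066, -0.281, 0],
  [-0.3, 0.21, 0.05, 0, 0.066, -0.281, 0],
  [-0.3, 0.21, 0.05, 0, 0.066, -0.281, 0],
])

```text
time: 19.38
tcp_pos: [0.6896, 0.0132, 0.0067]
eef_rot: [3.124, 0.665, -2.912]
force: [0.2, -0.3, 0.1]
finger_gap: 0.353
gripper_force: 0.0
```

```bash
python3 -c "
from rig import env
from h import *
look(env,'w11')"
```

```text
q [-0.212  0.41  -0.788 -0.237  0.283 -0.358] tcp [0.6886 0.0132 0.0062] cab [-0.0861 -0.0566] F [ 0.7  0.4 -0.7] azim 14.830949384451738 tilt 38.046337683929025
dark [134, 300, 350, 119, 15548] [-0.144  -0.1025  0.028 ] [-0.1149 -0.0591  0.0043] [0.0206 0.0408 0.0598]
red [272, 370, 27, 10, 235] [-0.0813 -0.0773 -0.069 ] [-0.0752 -0.0697 -0.0639] [0.0407 0.0421 0.0426]
blue [413, 326, 36, 47, 766] [-0.0759 -0.0537 -0.0142] [0.0036 0.0041 0.0048] [0.0202 0.0255 0.0312]
```

servo_tool([
  [-0.3, 0.02, 0.005, 0, 0, 0, 0],
  [-0.3, 0.035, 0.008, 0, 0, 0, 0],
  [-0.3, 0.035, 0.008, 0, 0, 0, 0],
])

```text
time: 19.68
tcp_pos: [0.6917, 0.0143, 0.005]
eef_rot: [3.122, 0.661, -2.914]
force: [0.2, -0.7, -0.7]
finger_gap: 0.347
gripper_force: 0.0
```

servo_tool([
  [-0.3, -0.1, -0.023, 0.03, 0, 0, 0],
  [-0.3, -0.3, -0.07, 0.2, 0, 0, 0],
  [-0.3, -0.5, -0.12, 0.5, 0, 0, 0],
  [-0.3, -0.5, -0.12, 0.7, 0, 0, 0],
  [-0.3, -0.5, -0.12, 0.7, 0, 0, 0],
])

```text
time: 20.1
tcp_pos: [0.6185, -0.0048, 0.1178]
eef_rot: [3.127, 0.67, -2.912]
force: [2.0, -0.1, 1.0]
finger_gap: 0.347
gripper_force: 0.0
```

```bash
python3 - <<'E'
from rig import env
from h import *
look(env,'w12')
E
```

```text
q [-0.288  0.094 -0.823  0.057  0.325 -0.423] tcp [ 0.6193 -0.0051  0.116 ] cab [-0.1578 -0.0586] F [ 1.7 -0.7  0.1] azim 14.473805412719631 tilt 38.37910691010865
dark [277, 208, 68, 102, 4354] [-0.0936 -0.0798  0.0453] [-0.0819 -0.0577 -0.0331] [0.0207 0.0398 0.0416]
red [374, 248, 27, 64, 415] [-0.0812 -0.0411  0.0321] [0.004  0.0043 0.0048] [0.0472 0.0534 0.0599]
blue [370, 221, 24, 76, 294] [-0.0756 -0.0291  0.047 ] [0.0039 0.0044 0.0049] [0.0202 0.025  0.0303]
```

The remote is fully inside: rear at x = -94 mm, y = -58 mm, top z ≈ 0.04. Now I go back to the handle to close the door.

servo_tool([
  [-0.3, -0.1, 0, 0.25, -0.03, 0.12, 0],
  [-0.3, -0.2, 0, 0.5, -0.06, 0.24, 0],
  [-0.3, -0.33, 0, 0.75, -0.09, 0.35, 0],
  [-0.3, -0.33, 0, 1, -0.12, 0.47, 0],
  [-0.3, -0.33, 0, 1, -0.16, 0.62, 0],
  [-0.3, -0.33, 0, 1, -0.16, 0.62, 0],
  [-0.3, -0.33, 0, 1, -0.16, 0.62, 0],
])

```text
time: 20.73
tcp_pos: [0.5677, -0.0043, 0.2646]
eef_rot: [3.139, 0.054, -2.91]
force: [1.2, -0.7, 0.6]
finger_gap: 0.352
gripper_force: 0.0
```

servo_tool([
  [1, -0.15, 0.1, 0, 0, 0, -0.11],
  [1, -0.3, 0.2, 0, 0, 0, -0.22],
  [1, -0.45, 0.3, 0, 0, 0, -0.33],
  [1, -0.55, 0.4, 0, 0, 0, -0.44],
  [1, -0.6, 0.5, 0, 0, 0, -0.55],
  [1, -0.6, 0.5, 0, 0, 0, -0.66],
  [1, -0.6, 0.5, 0, 0, 0, -0.77],
  [1, -0.6, 0.5, 0, 0, 0, -0.77],
])

```text
time: 21.4
tcp_pos: [0.4769, 0.0719, 0.2584]
eef_rot: [3.136, 0.051, 2.566]
force: [0.8, -0.5, 0.9]
finger_gap: 0.997
gripper_force: 0.0
```

```bash
python3 - <<'E'
from rig import env
from h import *
d=wrist(env,'w13');s=env.sense();print(s["tcp_pos"],s["eef_rot"],s["qpos"])
for n,d in(("w",d),("top",env.get_image("top")),("scene",env.get_image("scene"))):
    P=cloud(d);H=hsv(d);h,sa,v=[H[...,i].astype(int) for i in range(3)];X,Y,Z=[P[...,i] for i in range(3)]
    m=(h>14)&(h<30)&(sa>110)&(v>60)&(X>.3)&(X<.55)&(Y>.05)&(Y<.3)&(Z>.03)
    p=P[m];print(n,len(p));
    if len(p): t=p[p[:,2]>.136];print(np.round(np.median(p,0),4),len(t),np.round(t.mean(0),4) if len(t) else 0)
E
```

```text
[0.47701064 0.07156585 0.25852675] [3.1361806  0.05066509 2.57008089] [ 0.0345082   0.13704456 -0.09995694  1.2890596  -0.02440026  0.60533694]
w 885
[0.3978 0.1723 0.1303] 261 [0.3968 0.1792 0.1496]
top 0
scene 41
[0.401  0.1787 0.1284] 9 [0.4234 0.1649 0.1781]
```

servo_tool([
  [1, -0.2, 0.25, 0, 0.026, 0.04, 0],
  [1, -0.4, 0.5, 0, 0.026, 0.04, 0],
  [1, -0.4, 0.5, 0, 0.026, 0.04, 0],
  [1, -0.4, 0.5, 0, 0.026, 0.04, 0],
])

```text
time: 21.88
tcp_pos: [0.4154, 0.1478, 0.2595]
eef_rot: [3.135, 0.001, 2.572]
force: [-0.6, -0.9, 0.2]
finger_gap: 1.001
gripper_force: 0.0
```

servo_tool([
  [1, -0.15, 0.1, 0, 0, 0, -0.11],
  [1, -0.15, 0.24, 0, 0, 0, -0.22],
  [1, -0.15, 0.24, 0, 0, 0, -0.33],
  [1, -0.15, 0.24, 0, 0, 0, -0.44],
  [1, -0.15, 0.24, 0, 0, 0, -0.55],
  [1, -0.15, 0.24, 0, 0, 0, -0.66],
  [1, -0.15, 0.24, 0, 0, 0, -0.77],
  [1, -0.15, 0.24, 0, 0, 0, -0.77],
])

```text
time: 22.55
tcp_pos: [0.3954, 0.1816, 0.2594]
eef_rot: [3.135, 0.002, 1.759]
force: [0.4, 0.0, 0.3]
finger_gap: 1.0
gripper_force: 0.0
```

```bash
python3 - <<'E'
from rig import env
from h import *
d=wrist(env,'w13');s=env.sense();print(s["tcp_pos"],s["eef_rot"])
P=cloud(d);H=hsv(d);h,sa,v=[H[...,i].astype(int) for i in range(3)];X,Y,Z=[P[...,i] for i in range(3)]
m=(h>14)&(h<30)&(sa>110)&(v>60)&(X>.3)&(X<.55)&(Y>.05)&(Y<.3)&(Z>.03)
k,L,st,_=cv2.connectedComponentsWithStats(m.astype(np.uint8))
for i in range(1,k):
    if st[i,4]>40:
        p=P[L==i];t=p[p[:,2]>np.percentile(p[:,2],85)];print(st[i].tolist(),np.round(np.percentile(p,[2,50,98],axis=0),4).tolist(),"top",np.round(t.mean(0),4))
E
```

```text
[0.39531731 0.18162572 0.25944453] [3.13506980e+00 2.12575019e-03 1.76292758e+00]
[305, 185, 16, 71, 752] [[0.3914, 0.1492, 0.064], [0.3974, 0.1824, 0.1294], [0.4032, 0.1892, 0.1419]] top [0.3961 0.1856 0.1457]
```

servo_tool([
  [1, 0.01, 0.016, -0.25, 0, 0, 0],
  [1, 0.01, 0.016, -0.5, 0, 0, 0],
  [1, 0.01, 0.016, -0.7, 0, 0, 0],
  [1, 0.01, 0.016, -0.7, 0, 0, 0],
])

```text
time: 22.93
tcp_pos: [0.3913, 0.1827, 0.1488]
eef_rot: [-3.137, 0.003, 1.763]
force: [-0.7, -0.3, -0.2]
finger_gap: 1.002
gripper_force: 0.0
```

servo_tool([
  [1, 0, 0, -0.15, 0, 0, 0],
  [1, 0, 0, -0.3, 0, 0, 0],
  [1, 0, 0, -0.45, 0, 0, 0],
  [1, 0, 0, -0.45, 0, 0, 0],
  [-1, 0, 0, -0.45, 0, 0, 0],
  [-1, 0, 0, -0.45, 0, 0, 0],
  [-1, 0, 0, -0.45, 0, 0, 0],
  [-1, 0, 0, -0.45, 0, 0, 0],
  [-1, 0, 0, -0.45, 0, 0, 0],
  [-1, 0, 0, -0.45, 0, 0, 0],
  [-1, 0, 0, -0.45, 0, 0, 0],
  [-1, 0, 0, -0.45, 0, 0, 0],
])

```text
time: 23.93
tcp_pos: [0.3963, 0.1849, 0.088]
eef_rot: [3.134, 0.002, 1.761]
force: [-1.8, -0.6, 6.8]
finger_gap: 0.105
gripper_force: 58.5
```

```bash
python3 - <<'E'
import numpy as np
c=np.array([.6115,.1777]);r=np.array([.3963,.185])-c
Rt=lambda t:np.array([[np.cos(t),-np.sin(t)],[np.sin(t),np.cos(t)]])
for b in(0,36,72):
  for a in np.arange(3,40 if b<72 else 28,3):
    p=(Rt(np.deg2rad(a+b))@r-Rt(np.deg2rad(b))@r)/.15
    print(f"[-1, {p[0]:.3f}, {p[1]:.3f}, 0, 0, 0, {a/60:.2f}],",end=" ")
  print()
E
```

```text
[-1, -0.001, -0.075, 0, 0, 0, 0.05], [-1, 0.003, -0.150, 0, 0, 0, 0.10], [-1, 0.010, -0.225, 0, 0, 0, 0.15], [-1, 0.021, -0.299, 0, 0, 0, 0.20], [-1, 0.036, -0.373, 0, 0, 0, 0.25], [-1, 0.055, -0.446, 0, 0, 0, 0.30], [-1, 0.078, -0.517, 0, 0, 0, 0.35], [-1, 0.104, -0.588, 0, 0, 0, 0.40], [-1, 0.134, -0.657, 0, 0, 0, 0.45], [-1, 0.168, -0.724, 0, 0, 0, 0.50], [-1, 0.205, -0.789, 0, 0, 0, 0.55], [-1, 0.245, -0.853, 0, 0, 0, 0.60], [-1, 0.289, -0.914, 0, 0, 0, 0.65], 
[-1, 0.044, -0.061, 0, 0, 0, 0.05], [-1, 0.091, -0.120, 0, 0, 0, 0.10], [-1, 0.140, -0.176, 0, 0, 0, 0.15], [-1, 0.193, -0.230, 0, 0, 0, 0.20], [-1, 0.249, -0.280, 0, 0, 0, 0.25], [-1, 0.307, -0.328, 0, 0, 0, 0.30], [-1, 0.367, -0.373, 0, 0, 0, 0.35], [-1, 0.430, -0.414, 0, 0, 0, 0.40], [-1, 0.495, -0.452, 0, 0, 0, 0.45], [-1, 0.561, -0.487, 0, 0, 0, 0.50], [-1, 0.630, -0.518, 0, 0, 0, 0.55], [-1, 0.700, -0.546, 0, 0, 0, 0.60], [-1, 0.771, -0.569, 0, 0, 0, 0.65], 
[-1, 0.071, -0.024, 0, 0, 0, 0.05], [-1, 0.144, -0.044, 0, 0, 0, 0.10], [-1, 0.217, -0.060, 0, 0, 0, 0.15], [-1, 0.291, -0.072, 0, 0, 0, 0.20], [-1, 0.366, -0.081, 0, 0, 0, 0.25], [-1, 0.441, -0.085, 0, 0, 0, 0.30], [-1, 0.516, -0.086, 0, 0, 0, 0.35], [-1, 0.591, -0.082, 0, 0, 0, 0.40], [-1, 0.666, -0.075, 0, 0, 0, 0.45],
```

servo_tool([
  [-1, -0.001, -0.075, 0, 0, 0, 0.05],
  [-1, 0.003, -0.15, 0, 0, 0, 0.1],
  [-1, 0.01, -0.225, 0, 0, 0, 0.15],
  [-1, 0.021, -0.299, 0, 0, 0, 0.2],
  [-1, 0.036, -0.373, 0, 0, 0, 0.25],
  [-1, 0.055, -0.446, 0, 0, 0, 0.3],
  [-1, 0.078, -0.517, 0, 0, 0, 0.35],
  [-1, 0.104, -0.588, 0, 0, 0, 0.4],
  [-1, 0.134, -0.657, 0, 0, 0, 0.45],
  [-1, 0.168, -0.724, 0, 0, 0, 0.5],
  [-1, 0.205, -0.789, 0, 0, 0, 0.55],
  [-1, 0.245, -0.853, 0, 0, 0, 0.6],
  [-1, 0.245, -0.853, 0, 0, 0, 0.6],
])

```text
time: 25.02
tcp_pos: [0.434, 0.0548, 0.0879]
eef_rot: [3.136, 0.004, 2.389]
force: [-1.6, -1.8, 8.1]
finger_gap: 0.104
gripper_force: 59.5
```

servo_tool([
  [-1, 0.044, -0.061, 0, 0, 0, 0.05],
  [-1, 0.091, -0.12, 0, 0, 0, 0.1],
  [-1, 0.14, -0.176, 0, 0, 0, 0.15],
  [-1, 0.193, -0.23, 0, 0, 0, 0.2],
  [-1, 0.249, -0.28, 0, 0, 0, 0.25],
  [-1, 0.307, -0.328, 0, 0, 0, 0.3],
  [-1, 0.367, -0.373, 0, 0, 0, 0.35],
  [-1, 0.43, -0.414, 0, 0, 0, 0.4],
  [-1, 0.495, -0.452, 0, 0, 0, 0.45],
  [-1, 0.561, -0.487, 0, 0, 0, 0.5],
  [-1, 0.63, -0.518, 0, 0, 0, 0.55],
  [-1, 0.7, -0.546, 0, 0, 0, 0.6],
  [-1, 0.7, -0.546, 0, 0, 0, 0.6],
])

```text
time: 26.1
tcp_pos: [0.5402, -0.0273, 0.088]
eef_rot: [3.138, 0.005, 3.017]
force: [-1.0, -4.8, 6.5]
finger_gap: 0.103
gripper_force: 59.9
```

Forces are low, so I continue to about 2° short of shut, then ease in.

servo_tool([
  [-1, 0.071, -0.024, 0, 0, 0, 0.05],
  [-1, 0.144, -0.044, 0, 0, 0, 0.1],
  [-1, 0.217, -0.06, 0, 0, 0, 0.15],
  [-1, 0.291, -0.072, 0, 0, 0, 0.2],
  [-1, 0.366, -0.081, 0, 0, 0, 0.25],
  [-1, 0.441, -0.085, 0, 0, 0, 0.3],
  [-1, 0.49, -0.086, 0, 0, 0, 0.33],
  [-1, 0.53, -0.086, 0, 0, 0, 0.36],
  [-1, 0.53, -0.086, 0, 0, 0, 0.36],
])

```text
time: 26.85
tcp_pos: [0.6192, -0.0399, 0.088]
eef_rot: [3.14, 0.004, -2.89]
force: [1.0, -6.0, 3.5]
finger_gap: 0.103
gripper_force: 59.7
```

servo_tool([
  [-1, 0.01, 0, 0, 0, 0, 0.01],
  [-1, 0.02, 0, 0, 0, 0, 0.015],
  [-1, 0.03, 0, 0, 0, 0, 0.02],
  [-1, 0.03, 0, 0, 0, 0, 0.02],
])

```text
time: 27.18
tcp_pos: [0.6226, -0.0397, 0.088]
eef_rot: [3.139, 0.003, -2.87]
force: [1.2, -5.6, 3.3]
finger_gap: 0.103
gripper_force: 59.6
```

servo_tool([
  [-1, 0.01, 0.002, 0, 0, 0, 0.005],
  [-1, 0.02, 0.003, 0, 0, 0, 0.01],
  [-1, 0.02, 0.003, 0, 0, 0, 0.01],
])

```text
time: 27.43
tcp_pos: [0.6255, -0.0396, 0.088]
eef_rot: [3.14, 0.002, -2.86]
force: [1.5, -6.2, 3.4]
finger_gap: 0.103
gripper_force: 59.6
```

servo_tool([
  [-1, 0.01, 0.002, 0, 0, 0, 0.005],
  [-1, 0.02, 0.003, 0, 0, 0, 0.01],
  [-1, 0.02, 0.003, 0, 0, 0, 0.01],
])

```text
time: 27.68
tcp_pos: [0.6271, -0.0395, 0.088]
eef_rot: [3.14, -0.0, -2.849]
force: [-3.6, -7.1, 5.3]
finger_gap: 0.105
gripper_force: 60.0
```

servo_tool([
  [-1, 0.01, 0.002, 0, 0, 0, 0],
  [-1, 0.02, 0.004, 0, 0, 0, 0],
  [-1, 0.02, 0.004, 0, 0, 0, 0],
  [-1, 0.02, 0.004, 0, 0, 0, 0],
])

```text
time: 28.02
tcp_pos: [0.627, -0.0396, 0.088]
eef_rot: [3.14, -0.006, -2.85]
force: [-10.8, -8.5, 11.0]
finger_gap: 0.108
gripper_force: 60.5
```

The door is against its stop. I release and lift away, then measure the door angle.

servo_tool([
  [0, 0, 0, 0, 0, 0, 0],
  [0.3, 0, 0, 0, 0, 0, 0],
  [0.3, 0, 0, 0, 0, 0, 0],
  [0.3, 0, 0, 0, 0, 0, 0],
  [0.3, 0, 0, 0.15, 0, 0, 0],
  [0.3, 0, 0, 0.4, 0, 0, 0],
  [0.3, 0, 0, 0.7, 0, 0, 0],
  [0.3, 0, 0, 1, 0, 0, 0],
  [0.3, 0, 0, 1, 0, 0, 0],
])

```text
time: 28.77
tcp_pos: [0.6341, -0.0365, 0.2454]
eef_rot: [3.14, 0.013, -2.847]
force: [1.5, -0.1, 0.8]
finger_gap: 0.65
gripper_force: 0.0
```

servo_tool([
  [0.3, -0.2, 0, 0.1, 0, 0, 0],
  [0.3, -0.4, 0, 0.2, 0, 0, 0],
  [0.3, -0.6, 0, 0.2, 0, 0, 0],
  [0.3, -0.9, 0, 0.2, 0, 0, 0],
  [0.3, -0.9, 0, 0.2, 0, 0, 0],
  [0.3, -0.9, 0, 0.2, 0, 0, 0],
])

```text
time: 29.27
tcp_pos: [0.4927, -0.0358, 0.2667]
eef_rot: [3.134, 0.0, -2.847]
force: [0.6, 0.1, 0.5]
finger_gap: 0.647
gripper_force: 0.0
```

```bash
python3 - <<'E'
from rig import env
from h import *
print(env.sense()["tcp_pos"],env.sense()["time"],env.sense()["force"])
w=wrist(env,"w14")
for n,d in(("wrist",w),("top",env.get_image("top")),("scene",env.get_image("scene"))):
    P=cloud(d);H=hsv(d);h,s,v=[H[...,i].astype(int) for i in range(3)];X,Y,Z=[P[...,i] for i in range(3)]
    a=np.deg2rad(13.2);x=(X-.7595);y=Y-.088;cx=(x*np.cos(a)+y*np.sin(a))*1000;cy=(-x*np.sin(a)+y*np.cos(a))*1000
    wood=(h<14)&(s>110)&(v>25)&(Z>.138)&(Z<.156)&(cx<-85)&(cx>-200)
    print(n,"door outer edge cab x by y",[(y0,np.round(np.percentile(cx[m],3),1)) for y0 in range(-105,110,35) for m in [wood&(abs(cy-y0)<9)] if m.sum()>5])
    R=(abs(Z-.04)<.012)&(cx>-108)&(cx<110)&(cy>-108)&(cy<0)&(v<75)
    if R.sum()>30: print("remote",R.sum(),np.percentile(cx[R],[2,98]),np.percentile(cy[R],[2,98]))
    for nm,bx,zz in(("cup",(.65,.85,-.4,-.12),.03),("candle",(.38,.55,-.35,-.15),.065),("book",(.2,.7,.3,.65),.02)):
        m=(X>bx[0])&(X<bx[1])&(Y>bx[2])&(Y<bx[3])&(Z>zz)&(Z<.1)
        if n!="wrist" and m.sum()>50:
            k,L,st,_=cv2.connectedComponentsWithStats(m.astype(np.uint8));p=P[L==1+st[1:,4].argmax()]
            r=cv2.minAreaRect(np.ascontiguousarray(p[:,:2]*1000,dtype=np.float32));print(nm,np.round(r[0],1),np.round(r[1],1))
E
```

```text
[ 0.49271305 -0.03577612  0.26673019] 29.2667 [0.64410565 0.14699354 0.4645881 ]
wrist door outer edge cab x by y [(-105, np.float64(-122.2)), (-70, np.float64(-122.2)), (-35, np.float64(-122.2)), (0, np.float64(-122.5)), (35, np.float64(-119.2))]
top door outer edge cab x by y [(-105, np.float64(-120.4)), (-70, np.float64(-115.7)), (-35, np.float64(-121.2)), (0, np.float64(-121.3)), (35, np.float64(-121.0)), (70, np.float64(-120.5)), (105, np.float64(-121.9))]
cup [ 767.1 -238.8] [72.1 73.1]
candle [ 444.5 -229.9] [72.7 67.9]
book [478.9 520.1] [191.9 133.1]
scene door outer edge cab x by y [(-105, np.float64(-119.1)), (-70, np.float64(-119.9)), (-35, np.float64(-121.7)), (0, np.float64(-120.8)), (35, np.float64(-121.0)), (70, np.float64(-121.5)), (105, np.float64(-119.8))]
cup [ 770.2 -245.8] [72.4 74.2]
candle [ 445.9 -237.5] [73.  70.7]
book [479.6 511.8] [192.4 139.7]
```

The door is flush across its width, the bystanders haven't moved, and the robot is clear. I'm handing in.

```bash
python3 -c "
from rig import env
print(env.close_job())"
```

```text
the job is handed in; nothing more can be done
None
```

I handed the job in at about 29 s of the 72 s allowed: the remote was flat, buttons up, in the empty bay when last measured before closing, the door measures flush shut, and the candle jar, book and cup have not moved.

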